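# Set the indexing fixture and fit the right socket on its lock nut

### The arm

A 6-joint arm with a two-finger parallel gripper is mounted at the origin on the work surface. World frame = base frame: x ahead of the robot, y to its left, z up, the work surface at z = 0. Lengths are in m, angles in rad, forces in N, time in s.
With the tool pointing down it reaches from about 0.3 to 0.775 m from the base axis. Payload 14.6 kg.
Tool frame: the origin (TCP) lies at the very end of the fingers, on their centre line; the grasp point (between the pads) lies 19 mm behind it; z points along the fingers, y is the line along which they close (so a half turn about z gives the same grasp; the last joint's range is limited). The gripper opens to 94 mm and grips with 3 to 60 N. Pads are 16 mm wide; open, the fingers measure 119 mm over their backs; the gripper's body (75 mm by 177 mm) begins 78 mm behind the grasp point.
Start: joints at [1.116, 0.3, 1.521, -0, 1.321, -0.067], TCP at [0.208, 0.509, 0.205] pointing down, gripper open.
Joint ranges: [-3.03, 3.03], [-0.79, 2.21], [0.23, 2.52], [-1.04, 4.18], [0, 3.07], [-2.55, 2.55]. Speed limits (rad/s): [2.22, 2.22, 2.57, 3.14, 3.14, 3.14].

### API

Orientations are given as [roll, pitch, yaw] about the fixed x, y, z axes, in that order (R = Rz(yaw) Ry(pitch) Rx(roll)).
In Python, from station import ctrl gives the robot as it stands.
- The arm moves only by the tool carry_out, never from a script. Its argument "motion" is text: rows parted by semicolons, each of 7 numbers parted by spaces: the shift along the world's x, y, z in m, then the turn, a rotation vector about the world's x, y, z in degrees, then the closure in counts, from 0 (fully open) to 255 (shut). In form: dx dy dz wx wy wz hand; .... A call has 1 to 20 rows; each row shifts and turns the commanded pose from where the row before left it; what a row does not reach is not made up. A row lasts 1/12 s, in which the tool goes at most 41.7 mm and 7.16 degrees, less where a joint would pass 70% of its speed; a pose out of reach is approached as far as the arm can. A call is refused whole if a number of a shift passes 0.0417 or a number of a turn 7.16, either way. A call with a gripper value outside its range is refused whole. The fingers move at their own pace and stop on an object; "grip_force" is the grip in N (left out, the last holds). Time passes only in rows, so rows that do not move let the fingers close. It gives the time, the measured TCP pose, the force, the opening and the grip force at its end, in the units of the state.
- ctrl.get_obs(): the state, without advancing time (a new reading comes with each control period).
- ctrl.camera(name): name is "side" or "top" or "wrist"; returns a dict with "pixels" (480x640x3 uint8, red, green, blue), "range_z" (480x640 float32, m along the optical axis (not along the pixel's ray), 0 where there is no reading), "K" (3x3 intrinsics, pixels), "position" and "attitude" of the camera in the world. Camera axes: x right, y up, looking along -z (the intrinsics and any distortion apply to the point x, -y, -z); pixel columns grow to the right and rows downward; lengths in m; the calibration is good to about 2 mm. A picture is of the moment at which its call begins.
- ctrl.hand_in(): hands the job in; it is judged then, once.
The state is a dict: "time_s": time; "qpos": joint angles; "joint_vel": joint speeds; "tau": joint torques, N m; "ee_pos": TCP position; "eef_rot": TCP orientation; "force": force on the tool from outside, world axes, zero at the start; "moment": the same for the moment, N m; "grip_width": finger opening in m; "grip_force": force on a finger pad.
Only numpy, scipy, OpenCV 4.12 (cv2) and the standard library are available. Lean on these libraries where they do the work, as an engineer would, in place of code of your own. Each camera call takes 0.05 s, during which the arm holds its last target. There are 200 camera calls.

### The job

On the indexing fixture, turn the adjusting knob until its white pointer lines up with the white index mark; then find by trying which of the sockets fits the fixture's lock nut and seat it fully down on the nut. Finish while still holding that socket in the gripper, seated on the nut and ready to tighten: do not let go of it. The knob must stay on its mark, the other sockets must be standing upright on the bench at the end, and everything else on the bench is to be left where it is.

Things in the scene. Friction and masses are not known exactly. Their poses are not given: they have to be found in the camera images.
- fixture: grey indexing fixture, fixed to the bench: base plate 130 mm (its x) by 260 mm (its y), 12 mm thick. Origin: centre of its underside; z up. The knob's axis is at y = -70 mm, the lock nut at y = +70 mm; both stand on faces 30 mm above the bench.
- knob (a joint): angle of the adjusting knob, rad. Grows clockwise seen from above, range 0 to 2.8. At 0 the pointer points along the fixture's -x; at 1.57 it points along the fixture's +y, at the index mark (the setting wanted). Light friction (0.06 N m), stays where it is left. Starts between 0.3 and 1.0.
- knob_grip (a point): point on the knob's axis at the height to grip, 67 mm above the bench; turns with the knob. Grip bar 14 mm thick along this frame's y, 49 mm long along x, its top 7 mm above this point; it stands on a round skirt, 52 mm across, whose top is 23 mm below this point. White pointer line on the bar's top at the -x end. Grip across the 14 mm.
- index_mark (a point): white index line on the fixture beside the knob, 43.5 mm from the knob's axis along the fixture's +y, towards the nut.
- nut_foot (a point): centre of the foot of the lock nut, where the socket's underside comes when fully seated; axes as the fixture's. Fixed steel hex nut, 30 mm across flats, 16 mm tall with a chamfered top (4 mm), two flats square to this frame's x; a stud 20 mm across stands 6 mm above the nut's top.
- socket_a: Steel socket standing on its open end, about 320 g; origin: centre of underside, z up. Round body 45 mm across, 36 mm tall, hex opening below, 30 mm deep, two of its flats square to own x. Grip the head on top: 18 mm thick along own x, 34 mm along y, height 36 to 72 mm. Either this or socket_b, its twin, fits the nut (1 mm clearance a side); the other is too small and stops 16 mm above nut_foot. Try to find out.
- socket_b: Steel socket standing on its open end, about 320 g; origin: centre of underside, z up. Round body 45 mm across, 36 mm tall, hex opening below, 30 mm deep, two of its flats square to own x. Grip the head on top: 18 mm thick along own x, 34 mm along y, height 36 to 72 mm. Either this or socket_a, its twin, fits the nut (1 mm clearance a side); the other is too small and stops 16 mm above nut_foot. Try to find out.
- socket_c: Slim steel socket standing on its open end, about 180 g; origin: centre of underside, z up. Round body 30 mm across, 36 mm tall, hex opening below, 30 mm deep, two of its flats square to own x. Head on top 18 mm thick along own x, 26 mm along y, height 36 to 72 mm. Body no wider than the nut: plainly too small, needs no trying.
- tin: bystander, not needed: closed aluminium tin, 56 mm across, 45 mm tall, standing.
- heatsink: bystander, not needed: finned aluminium heat sink, 40 x 45 x 26 mm.
- marker: bystander, not needed: black marker pen lying flat, 130 mm long.
- wrench: bystander, not needed: steel open-ended wrench lying flat at the far side, about 180 mm long.
- bolt: bystander, not needed: hex bolt standing on its head, 58 mm tall.
- battery: bystander, not needed: black cordless-tool battery, 75 x 110 x 56 mm.
- board: bystander, not needed: green circuit board with parts on it, 90 x 130 x 26 mm.
Mind the look-alikes: they are no part of the job. Leave any green or purple look-alike of the socket_b alone.

How it is judged:
On the way, in this order (a step that is already met when the one before it is completed fails the run):
1. the knob's pointer is on the index mark (value of joint knob between 1.46 and 1.68 rad), for 0.2 s.
2. the socket that fits is fully down on the lock nut, held in the gripper (((z of socket_a in the frame of nut_foot between -0.004 and 0.003 m and horizontal distance between socket_a and nut_foot below 0.003 m and angle between socket_a's own z axis and vertical below 0.07 rad and contact force between the fingers and socket_a above 2 N) or (z of socket_b in the frame of nut_foot between -0.004 and 0.003 m and horizontal distance between socket_b and nut_foot below 0.003 m and angle between socket_b's own z axis and vertical below 0.07 rad and contact force between the fingers and socket_b above 2 N))), for 0.3 s.
At the end, for the whole second after the job is handed in: Knob at 1.46 to 1.68 rad; the socket that fits (a or b) on the nut, underside within 3 mm of nut_foot in height and 3 mm sideways, upright within 0.07 rad, still, held by the fingers with over 2 N; the other two sockets upright (0.12 rad) and at rest on the bench (all of step 1 and height (world z) of socket_c below 0.006 m and angle between socket_c's own z axis and vertical below 0.12 rad and linear speed of socket_c below 0.03 m/s and ((z of socket_a in the frame of nut_foot between -0.004 and 0.003 m and horizontal distance between socket_a and nut_foot below 0.003 m and angle between socket_a's own z axis and vertical below 0.07 rad and contact force between the fingers and socket_a above 2 N and linear speed of socket_a below 0.02 m/s and height (world z) of socket_b below 0.006 m and angle between socket_b's own z axis and vertical below 0.12 rad and linear speed of socket_b below 0.03 m/s) or (z of socket_b in the frame of nut_foot between -0.004 and 0.003 m and horizontal distance between socket_b and nut_foot below 0.003 m and angle between socket_b's own z axis and vertical below 0.07 rad and contact force between the fingers and socket_b above 2 N and linear speed of socket_b below 0.02 m/s and height (world z) of socket_a below 0.006 m and angle between socket_a's own z axis and vertical below 0.12 rad and linear speed of socket_a below 0.03 m/s))); the arm keeps its last pose, push and grip.
It fails at once if a bystander on the bench is moved by more than 30 mm (distance of any of tin, heatsink, marker, wrench, bolt, battery, board from where it was at the start of the episode above 0.03 m).
It also fails if it takes over 67 s, if anything falls off the work surface, if the arm or the gripper's body presses on something with over 40 N, if the wrist force passes 120 N, or if a joint passes its speed limit or range.

## Working session

There is one attempt and no reset: what is moved stays moved. The work goes in short steps, Python scripts to look and compute and a tool call to move; the robot and the scene stay as the last step left them, time stands still between calls to the robot, and variables do not carry over. Pictures are saved under pics/ and viewed, at most 10 in all, crops included, and the job is handed in when it is done.

Besides the shell and the picture viewer there is one more tool, called after "Emit:" as name(argument=value, ...), one argument or row to a line, values as JSON. carry_out: Moves the arm, as the interface text tells. Its arguments: {"type":"object","properties":{"motion":{"type":"string"},"grip_force":{"type":"number"}},"required":["motion"]}

```bash
mkdir -p pics; ls; cat > h.py <<'E'
import numpy as np, cv2
from scipy.spatial.transform import Rotation as R
from station import ctrl
def Rm(a):
    a=np.array(a,float)
    if a.shape==(3,3): return a
    return R.from_euler('xyz',a).as_matrix() if a.size==3 else R.from_quat(a).as_matrix()
def cloud(c):
    z=c['range_z']; K=c['K']; v,u=np.mgrid[:480,:640]
    p=np.stack([(u-K[0,2])/K[0,0]*z,-(v-K[1,2])/K[1,1]*z,-z],-1)
    return p@Rm(c['attitude']).T+np.array(c['position'])
def plane(c,u,v,h):
    K=c['K'];d=Rm(c['attitude'])@np.array([(u-K[0,2])/K[0,0],-(v-K[1,2])/K[1,1],-1]);o=np.array(c['position'])
    return o+d*(h-o[2])/d[2]
def save(n,img): cv2.imwrite('pics/'+n+'.png',cv2.cvtColor(img,cv2.COLOR_RGB2BGR))
E
python3 - <<'E'
from h import *
import pickle
for n in('top','side'):
    c=ctrl.camera(n);save(n,c['pixels']);pickle.dump(c,open(n+'.pkl','wb'))
    print(n,c['K'],c['position'],c['attitude'],[k for k in c])
print(ctrl.get_obs())
E
```

```text
pics
top [[442.7535746    0.         317.5753291 ]
 [  0.         442.7535746  242.19109109]
 [  0.           0.           1.        ]] [3.64628870e-01 4.76898971e-04 9.93968252e-01] [ 0.21907325  0.00311006 -1.52741285] ['pixels', 'range_z', 'K', 'position', 'attitude']
side [[450.37716078   0.         317.5365499 ]
 [  0.         450.37716078 237.68013958]
 [  0.           0.           1.        ]] [0.26200611 0.56770605 0.82735902] [ 0.70275176  0.01840436 -2.67153492] ['pixels', 'range_z', 'K', 'position', 'attitude']
{'time_s': 0.1, 'qpos': array([ 1.11640807e+00,  3.00436149e-01,  1.52147536e+00, -4.24765301e-06,
        1.32069931e+00, -6.65752455e-02]), 'joint_vel': array([-0.00139367, -0.00213154, -0.00056905,  0.00081228,  0.00121394,
        0.0017708 ]), 'tau': array([ 7.45612579e-04, -5.32637680e+01, -3.53290915e+01,  7.08927191e-02,
        2.34624505e-02, -7.13372401e-05]), 'ee_pos': array([0.20788585, 0.50896335, 0.20495022]), 'eef_rot': array([-3.14057647e+00, -6.36289608e-05,  2.75378066e+00]), 'force': array([-0.79226421, -0.10925875, -0.44005619]), 'moment': array([0.03441752, 0.00939942, 0.00463679]), 'grip_force': 0.0, 'grip_width': 0.09364494771879837}
```

View pics/top.png

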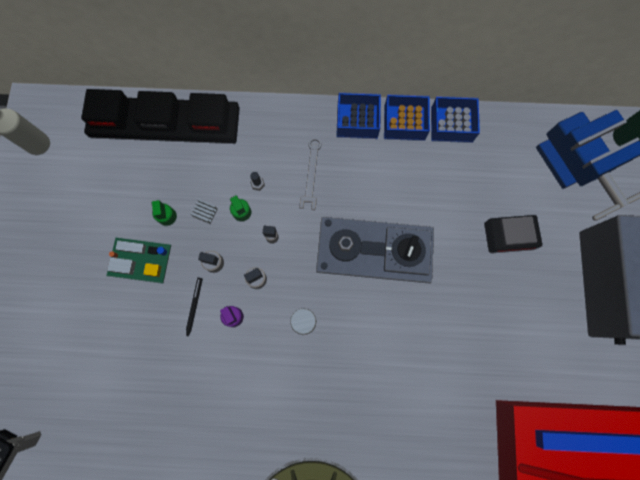

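View pics/side.png

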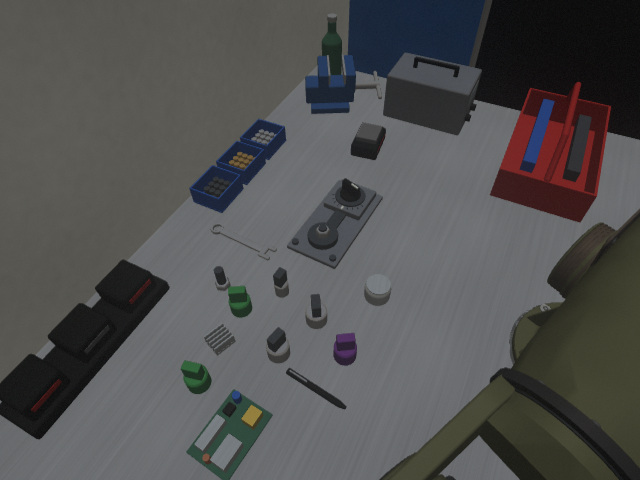

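Top view: two grey wide sockets at (210,261) and (256,277) are the a/b candidates. The slim pieces are at (270,233) (socket_c) and (257,181) (probably the bolt). Green look-alikes are at (162,212) and (240,208), and a purple one at (231,316). The fixture has its nut at (346,243) and its knob at (408,249). I'll measure these and make one enlarged crop.

```bash
python3 - <<'E'
from h import *
import pickle
c=pickle.load(open('top.pkl','rb'));P=cloud(c);im=c['pixels']
hsv=cv2.cvtColor(im,cv2.COLOR_RGB2HSV)
print('bench z',np.median(P[330:400,330:450,2]))
for n,(u,v) in dict(s1=(210,261),s2=(256,277),slim=(270,233),bolt=(257,181),knob=(408,249),nut=(346,243)).items():
    w=22 if n=='knob' else 18
    sub=np.s_[v-w:v+w,u-w:u+w]
    Q=P[sub].reshape(-1,3); hs=hsv[sub].reshape(-1,3)
    lo=0.062; m=(Q[:,2]>lo)&(Q[:,2]<.09)&(hs[:,1]<110)
    if n=='nut': m=(Q[:,2]>.035)&(Q[:,2]<.08)
    q=Q[m].astype(np.float32)
    if len(q)<5: print(n,len(q),Q[:,2].max());continue
    r=cv2.minAreaRect(q[:,:2]*1000); print(n,len(q),'mean',q.mean(0).round(4),'rect',np.round(r[0],1),np.round(r[1],1),round(r[2],1),'zmax',q[:,2].max())
# fixture outline z 0.008-0.02
m=((P[...,2]>.008)&(P[...,2]<.08)).astype(np.uint8); m[:, :300]=0; m[:,450:]=0; m[:205]=0; m[300:]=0
Q=P[m>0]; 
r=cv2.minAreaRect((Q[:,:2]*1000).astype(np.float32)); print('fixture',r)
s=pickle.load(open('side.pkl','rb'))['pixels']
a=cv2.resize(im[165:335,140:440],(800,453),interpolation=cv2.INTER_CUBIC)
save('crop1',a)
E
```

```text
bench z 0.00010556893597063466
s1 145 mean [0.5263 0.246  0.0716] rect [526.7 246.6] [33.7 18.2] 80.5 zmax 0.07776789
s2 149 mean [0.4934 0.1463 0.0717] rect [494.  147.1] [18.5 34.1] 32.2 zmax 0.075743556
slim 108 mean [0.5917 0.1186 0.0711] rect [592.5 119. ] [26.  17.7] 86.6 zmax 0.075806916
bolt 2 0.9939682515536928
knob 161 mean [ 0.5678 -0.187   0.0729] rect [ 569.1 -188. ] [14.3 49.2] 70.7 zmax 0.07798037
nut 169 mean [ 0.5748 -0.0481  0.0469] rect [575.6 -48.5] [32.  29.5] 28.8 zmax 0.05562285
fixture ((587.1773071289062, -93.50634765625), (310.72357177734375, 156.90499877929688), 87.0147476196289)
```

View pics/crop1.png

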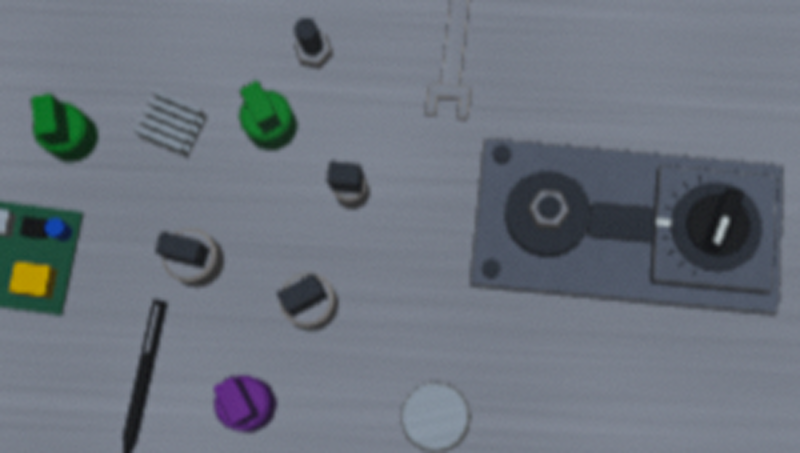

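The crop confirms it. The grey wide sockets are at crop (192,255) and (310,302), socket_c is at (350,183), and the bolt, with its hex head, is at (312,45). The knob's pointer is at crop (718,235), pointing to -x and slightly +y. Next I move over the knob.

Emit:
carry_out(
  motion="0.019 -0.0367 0 0 0 0.16 0;0.019 -0.0367 0 0 0 0.16 0;0.019 -0.0367 0 0 0 0.16 0;0.019 -0.0367 0 0 0 0.16 0;0.019 -0.0367 0 0 0 0.16 0;0.019 -0.0367 0 0 0 0.16 0;0.019 -0.0367 0 0 0 0.16 0;0.019 -0.0367 0 0 0 0.16 0;0.019 -0.0367 0 0 0 0.16 0;0.019 -0.0367 0 0 0 0.16 0;0.019 -0.0367 0 0 0 0.16 0;0.019 -0.0367 0 0 0 0.16 0;0.019 -0.0367 0 0 0 0.16 0;0.019 -0.0367 0 0 0 0.16 0;0.019 -0.0367 0 0 0 0.16 0;0.019 -0.0367 0 0 0 0.16 0;0.019 -0.0367 0 0 0 0.16 0;0.019 -0.0367 0 0 0 0.16 0;0.019 -0.0367 0 0 0 0.16 0;0 0 0 0 0 0 0",
)

```text
time_s: 1.77
ee_pos: [0.57, -0.1935, 0.2036]
eef_rot: [-3.141, -0.002, 2.803]
force: [-1.2, 0.4, -0.8]
grip_width: 0.0938
grip_force: 0.0
```

```bash
python3 - <<'E'
from h import *
import pickle
c=ctrl.camera('wrist');save('w1',c['pixels']);pickle.dump(c,open('w1.pkl','wb'))
o=ctrl.get_obs();print(o['ee_pos'],np.degrees(o['eef_rot']),o['qpos'],c['position'],c['attitude'],c['K'][0,0])
P=cloud(c);z=P[...,2]
def rect(m):
    q=P[m];return len(q),q.mean(0).round(4),[np.round(t,1) for t in cv2.minAreaRect((q[:,:2]*1000).astype(np.float32))]
near=np.hypot(P[...,0]-.568,P[...,1]+.188)<.04
print('bar',rect(near&(z>.068)&(z<.085)))
E
```

```text
[ 0.5691599  -0.19079423  0.20371998] [-1.79995374e+02 -1.29672596e-01  1.60636719e+02] [-3.84373031e-01  4.15354227e-01  1.36938303e+00 -1.89918467e-04
  1.35911243e+00 -1.61717633e+00] [ 0.49954839 -0.16718454  0.38333369] [-0.26292189  0.00145208  1.23201967] 353.4715892107812
bar (796, array([ 0.5708, -0.187 ,  0.0742]), [array([ 571.6, -187.4]), array([13.9, 49.1]), np.float64(69.8)])
```

View pics/w1.png

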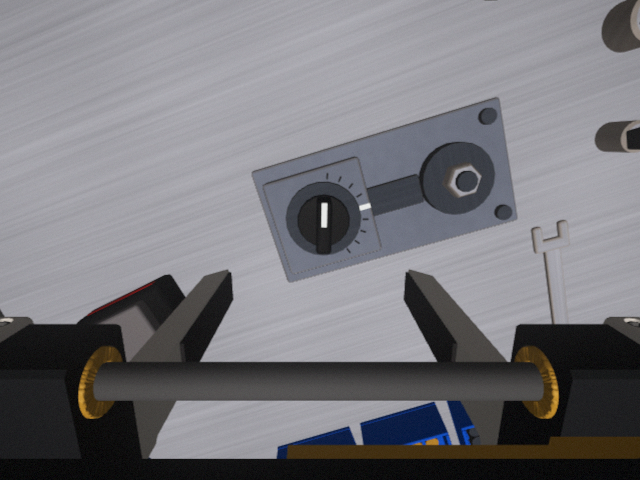

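The knob bar at (324,225) is vertical in the wrist view, with the white pointer on its upper half. The index mark is at (365,207) and the nut at (465,181). I'll measure the fixture's yaw and the nut here, before descending.

```bash
python3 - <<'E'
from h import *
import pickle
c=pickle.load(open('w1.pkl','rb'));P=cloud(c);z=P[...,2]
m=((z>.008)&(z<.036)).astype(np.uint8); m[270:]=0
n,l,st,ce=cv2.connectedComponentsWithStats(m); k=l[181,500]
m=(z>.008)&(z<.016)&(l==k)
q=P[l==k];r=cv2.minAreaRect((q[:,:2]*1000).astype(np.float32));print('plate',r,st[k])
near=np.hypot(P[...,0]-.576,P[...,1]+.048)<.03
for a,b in((.036,.049),(.0485,.06),(.042,.06)):
    q=P[near&(z>a)&(z<b)];r=cv2.minAreaRect((q[:,:2]*1000).astype(np.float32));print(a,len(q),q.mean(0),r)
# white index + pointer
w=(c['pixels'].min(-1)>200);w[:, :290]=0;w[:,380:]=0;w[:180]=0;w[250:]=0
n,l,st,ce=cv2.connectedComponentsWithStats(w.astype(np.uint8))
for i in range(1,n):
    if st[i,4]>8: print(ce[i],st[i,4],P[l==i].mean(0))
E
```

```text
plate ((575.7808837890625, -117.8914794921875), (259.84991455078125, 130.3305206298828), 87.01815795898438) [  252    98   266   172 24646]
0.036 586 [ 0.57657922 -0.05168521  0.0445621 ] ((579.0824584960938, -48.41017150878906), (33.70867919921875, 30.21350860595703), 89.03353118896484)
0.0485 361 [ 0.57856854 -0.04862453  0.05200734] ((579.013427734375, -48.286380767822266), (19.014755249023438, 18.875913619995117), 41.18775177001953)
0.042 852 [ 0.57771851 -0.04978632  0.04822796] ((578.7625732421875, -47.984230041503906), (29.88593292236328, 33.141292572021484), 58.76513671875)
[323.92792793 214.65765766] 111 [ 0.55926596 -0.18317009  0.07826143]
[364.45454545 206.40909091] 44 [ 0.57404075 -0.14430772  0.03095695]
```

Emit:
carry_out(
  motion="0.001 0.003 -0.036 0 0 0 0;0 0 -0.036 0 0 0 0;0 0 -0.035 0 0 0 0;0 0 -0.03 0 0 0 0;0 0 -0.017 0 0 0 0;0 0 0 0 0 0 0",
)

```text
time_s: 2.32
ee_pos: [0.5678, -0.1834, 0.0476]
eef_rot: [3.141, -0.007, 2.808]
force: [-0.7, 0.3, -0.4]
grip_width: 0.0941
grip_force: 0.0
```

Emit:
carry_out(
  motion="0 0 0.001 0 0 0 0;0 0 0 0 0 0 0;0 0 0 0 0 0 0",
)

```text
time_s: 2.57
ee_pos: [0.5708, -0.1852, 0.0545]
eef_rot: [-3.141, 0.003, 2.807]
force: [0.5, 0.5, 0.1]
grip_width: 0.0937
grip_force: 0.0
```

Emit:
carry_out(
  motion="0 0 0 0 0 0 0;0 0 0 0 0 0 0;0 0 0 0 0 0 0;0 0 0 0 0 0 0;0 0 0 0 0 0 0",
)

```text
time_s: 2.98
ee_pos: [0.57, -0.1852, 0.0526]
eef_rot: [-3.142, 0.0, 2.807]
force: [0.7, -0.3, -0.5]
grip_width: 0.0944
grip_force: 0.0
```

Emit:
carry_out(
  motion="0.001 -0.0025 -0.003 0 0 0 0;0 0 0 0 0 0 100;0 0 0 0 0 0 180;0 0 0 0 0 0 255;0 0 0 0 0 0 255;0 0 0 0 0 0 255;0 0 0 0 0 0 255;0 0 0 0 0 0 255;0 0 0 0 0 0 255;0 0 0 0 0 0 255",
  grip_force=20,
)

```text
time_s: 3.82
ee_pos: [0.571, -0.1876, 0.0495]
eef_rot: [-3.142, 0.0, 2.807]
force: [-0.4, 0.0, -0.6]
grip_width: 0.0375
grip_force: 0.0
```

Emit:
carry_out(
  motion="0 0 0 0 0 0 255;0 0 0 0 0 0 255;0 0 0 0 0 0 255;0 0 0 0 0 0 255;0 0 0 0 0 0 255;0 0 0 0 0 0 255",
)

```text
time_s: 4.32
ee_pos: [0.5707, -0.1885, 0.0495]
eef_rot: [-3.14, 0.0, 2.807]
force: [-2.6, -5.2, 0.4]
grip_width: 0.0139
grip_force: 20.0
```

Emit:
carry_out(
  motion="0 0 0 0 0 -6.7 255;0 0 0 0 0 -6.7 255;0 0 0 0 0 -6.7 255;0 0 0 0 0 -6.7 255;0 0 0 0 0 -6.7 255;0 0 0 0 0 -6.7 255;0 0 0 0 0 -6.7 255;0 0 0 0 0 -6.7 255;0 0 0 0 0 -6.7 255;0 0 0 0 0 -6.7 255;0 0 0 0 0 -6.8 255;0 0 0 0 0 0 255;0 0 0 0 0 0 255;0 0 0 0 0 0 255;0 0 0 0 0 0 255;0 0 0 0 0 0 255",
)

```text
time_s: 5.65
ee_pos: [0.5711, -0.1883, 0.0495]
eef_rot: [3.141, 0.001, 1.523]
force: [0.9, -5.4, -1.0]
grip_width: 0.0133
grip_force: 20.0
```

Emit:
carry_out(
  motion="0 0 0 0 0 0 100;0 0 0 0 0 0 100;0 0 0 0 0 0 100;0 0 0 0 0 0 100;0 0 0.02 0 0 0 100;0 0 0.04 0 0 0 100;0 0 0.04 0 0 0 100;0 0 0.04 0 0 0 100;0 0 0.01 0 0 0 100;0 0 0 0 0 0 100;0 0 0 0 0 0 100",
)

```text
time_s: 6.57
ee_pos: [0.5709, -0.1875, 0.199]
eef_rot: [3.142, -0.0, 1.519]
force: [-0.5, -0.3, -0.9]
grip_width: 0.0571
grip_force: 0.0
```

```bash
python3 - <<'E'
from h import *
c=ctrl.camera('wrist');save('w2',c['pixels'])
P=cloud(c);z=P[...,2]
near=np.hypot(P[...,0]-.571,P[...,1]+.188)<.04
q=P[near&(z>.068)&(z<.085)];print(len(q),cv2.minAreaRect((q[:,:2]*1000).astype(np.float32)))
w=(c['pixels'].min(-1)>190)
n,l,st,ce=cv2.connectedComponentsWithStats(w.astype(np.uint8))
for i in range(1,n):
    p=P[l==i].mean(0)
    if st[i,4]>8 and np.hypot(p[0]-.571,p[1]+.188)<.06: print(ce[i],st[i,4],p)
print(ctrl.get_obs()['ee_pos'])
E
```

```text
852 ((572.1032104492188, -187.9671630859375), (49.1646842956543, 13.658162117004395), 86.80303955078125)
[318.03389831 177.40677966] 59 [ 0.57386578 -0.14456936  0.03106883]
[318.03252033 218.        ] 123 [ 0.57226109 -0.17541801  0.07555665]
[ 0.57050908 -0.18737446  0.19791152]
```

Emit:
carry_out(
  motion="-0.0075 0.0336 0 0 0 3.5 100;-0.0075 0.0336 0 0 0 3.5 100;-0.0075 0.0336 0 0 0 3.5 100;-0.0075 0.0336 0 0 0 3.5 100;-0.0075 0.0336 0 0 0 3.5 100;-0.0075 0.0336 0 0 0 3.5 100;-0.0075 0.0336 0 0 0 3.5 100;-0.0075 0.0336 0 0 0 3.5 100;-0.0075 0.0336 0 0 0 3.5 100;-0.0075 0.0336 0 0 0 3.5 100;0 0 0 0 0 0 100;0 0 0 0 0 0 100;0 0 0 0 0 0 100;0 0 0 0 0 0 100;0 0 0 0 0 0 100",
)

```text
time_s: 7.87
ee_pos: [0.4961, 0.1473, 0.199]
eef_rot: [-3.141, -0.0, 2.128]
force: [0.4, 0.2, 0.2]
grip_width: 0.0571
grip_force: 0.0
```

```bash
python3 - <<'E'
from h import *
import pickle
c=ctrl.camera('wrist');save('w3',c['pixels']);pickle.dump(c,open('w3.pkl','wb'))
P=cloud(c);z=P[...,2]
for n,x,y in (('s2',.496,.147),('s1',.529,.2466)):
    near=np.hypot(P[...,0]-x,P[...,1]-y)<.03
    q=P[near&(z>.066)&(z<.085)]
    if len(q)>5:print(n,len(q),cv2.minAreaRect((q[:,:2]*1000).astype(np.float32)))
o=ctrl.get_obs();print(o['ee_pos'],np.degrees(o['eef_rot']),o['grip_width'])
E
```

```text
s2 748 ((496.26861572265625, 148.02040100097656), (17.22869110107422, 33.61677932739258), 32.17256546020508)
s1 913 ((529.0966186523438, 247.4732208251953), (34.0679931640625, 18.162160873413086), 77.97537994384766)
[0.49617452 0.14738195 0.19913884] [-1.79970633e+02 -5.37987097e-03  1.21919618e+02] 0.05706134858296889
```

View pics/w3.png

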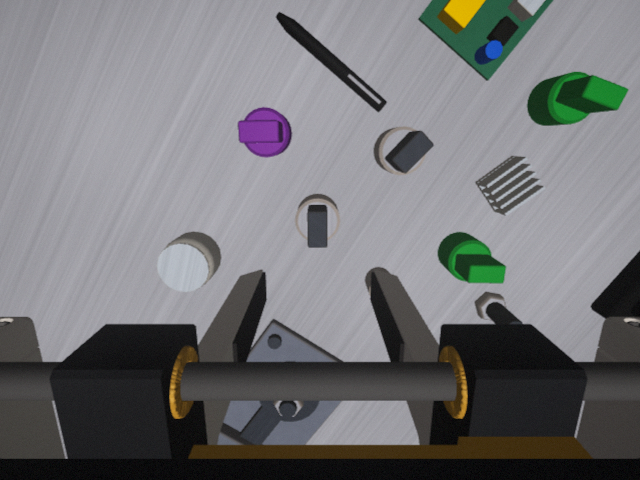

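The wide grey socket at (318,225) is centred between the fingers, and nothing stands near the finger paths. The knob is at 86.8° against 87.0° wanted. Descend and grip.

Emit:
carry_out(
  motion="-0.0005 0 -0.04 0 0 0 100;0 0 -0.04 0 0 0 100;0 0 -0.04 0 0 0 100;0 0 -0.027 0 0 0 100;0 0 -0.011 0 0 0 100;0 0 0 0 0 0 100;0 0 0 0 0 0 255;0 0 0 0 0 0 255;0 0 0 0 0 0 255;0 0 0 0 0 0 255;0 0 0 0 0 0 255;0 0 0 0 0 0 255;0 0 0 0 0 0 255;0 0 0 0 0 0 255;0 0 0 0 0 0 255;0 0 0 0 0 0 255",
  grip_force=40,
)

```text
time_s: 9.25
ee_pos: [0.4955, 0.1483, 0.0418]
eef_rot: [3.141, 0.0, 2.13]
force: [-2.9, -1.0, 6.2]
grip_width: 0.0177
grip_force: 40.0
```

Emit:
carry_out(
  motion="0 0 0.02 0 0 0 255;0 0 0.04 0 0 0 255;0 0 0.04 0 0 0 255;0.0119 -0.028 0 0 0 3.6 255;0.0119 -0.028 0 0 0 3.6 255;0.0119 -0.028 0 0 0 3.6 255;0.0119 -0.028 0 0 0 3.6 255;0.0119 -0.028 0 0 0 3.6 255;0.0119 -0.028 0 0 0 3.6 255;0.0119 -0.028 0 0 0 3.5 255;0 0 0 0 0 0 255;0 0 0 0 0 0 255;0 0 0 0 0 0 255;0 0 0 0 0 0 255;0 0 0 0 0 0 255",
)

```text
time_s: 10.5
ee_pos: [0.5785, -0.0467, 0.1414]
eef_rot: [-3.142, -0.0, 2.569]
force: [-0.2, -0.0, -3.7]
grip_width: 0.018
grip_force: 40.0
```

```bash
python3 - <<'E'
from h import *
c=ctrl.camera('wrist');save('w4',c['pixels'])
P=cloud(c);z=P[...,2]
o=ctrl.get_obs();t=o['ee_pos'];print(t,np.degrees(o['eef_rot']),o['grip_width'],o['force'])
near=np.hypot(P[...,0]-t[0],P[...,1]-t[1])<.05
q=P[near&(z>t[2]-.015)&(z<t[2]+.002)];print('body top',len(q),cv2.minEnclosingCircle((q[:,:2]*1000).astype(np.float32)))
for a,b in((.02,.06),):
    q=P[near&(z>t[2]+.02)&(z<t[2]+.036)];print('head',len(q),cv2.minAreaRect((q[:,:2]*1000).astype(np.float32)))
E
```

```text
[ 0.57862401 -0.04678941  0.14151404] [ 1.79995677e+02 -4.89037189e-04  1.47172230e+02] 0.01779139824521 [-0.5656214   1.00451169 -4.22723037]
body top 1367 ((576.4774169921875, -43.67205810546875), 21.872058868408203)
head 3575 ((576.3556518554688, -47.9658203125), (37.981014251708984, 36.918418884277344), 30.405471801757812)
```

View pics/w4.png

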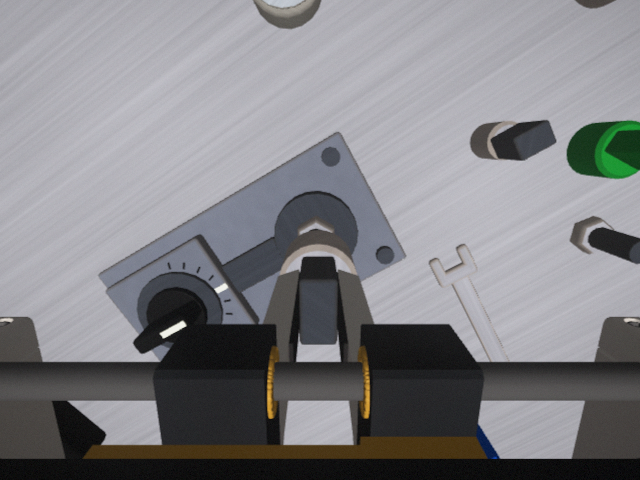

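The socket is held centred (head at about (319,300)) above the nut at (316,228), and the knob pointer is still towards the mark at (222,288). I descend in stages, watching the force.

Emit:
carry_out(
  motion="0 -0.0017 -0.02 0 0 0 255;0 0 -0.02 0 0 0 255;0 0 -0.004 0 0 0 255;0 0 -0.003 0 0 0 255;0 0 -0.003 0 0 0 255;0 0 0 0 0 0 255;0 0 0 0 0 0 255;0 0 0 0 0 0 255",
)

```text
time_s: 11.22
ee_pos: [0.5792, -0.0493, 0.0923]
eef_rot: [3.141, 0.001, 2.568]
force: [0.0, -0.6, -3.4]
grip_width: 0.0177
grip_force: 40.0
```

Emit:
carry_out(
  motion="0 0 -0.002 0 0 0 255;0 0 -0.002 0 0 0 255;0 0 -0.001 0 0 0 255;0 0 -0.001 0 0 0 255;0 0 0 0 0 0 255;0 0 0 0 0 0 255",
)

```text
time_s: 11.72
ee_pos: [0.5795, -0.0496, 0.0875]
eef_rot: [3.141, 0.002, 2.568]
force: [-5.4, -0.2, 15.4]
grip_width: 0.0179
grip_force: 40.0
```

Emit:
carry_out(
  motion="-0.0015 0 -0.001 0 0 0 255;0 0 0 0 0 0 255;0 0 0 0 0 0 255;0 0 0 0 0 0 255",
)

```text
time_s: 12.05
ee_pos: [0.5792, -0.0496, 0.0875]
eef_rot: [3.139, 0.005, 2.568]
force: [-0.6, -0.3, 19.3]
grip_width: 0.0177
grip_force: 40.0
```

Emit:
carry_out(
  motion="0 0.0015 0 0 0 0 255;0 0 0 0 0 0 255;0 0 0 0 0 0 255;0 0 0 0 0 0 255",
)

```text
time_s: 12.38
ee_pos: [0.5791, -0.0492, 0.0875]
eef_rot: [3.141, 0.006, 2.568]
force: [-2.1, -6.7, 19.0]
grip_width: 0.0176
grip_force: 40.0
```

Emit:
carry_out(
  motion="0.0008 -0.001 0 0 0 3 255;0 0 0 0 0 3 255;0 0 0 0 0 -3 255;0 0 0 0 0 -3 255;0 0 0 0 0 -3 255;0 0 0 0 0 -3 255;0 0 0 0 0 3 255;0 0 0 0 0 3 255;0 0 0 0 0 0 255;0 0 0 0 0 0 255;0 0 0 0 0 0 255",
)

```text
time_s: 13.3
ee_pos: [0.5797, -0.0489, 0.0875]
eef_rot: [3.139, 0.005, 2.568]
force: [-3.0, 0.8, 20.6]
grip_width: 0.0178
grip_force: 40.0
```

It stops 16 mm up whatever small shift or twist I give it, so this socket is too small. I return it to its place.

Emit:
carry_out(
  motion="0 0 0.02 0 0 0 255;0 0 0.03 0 0 0 255;0 0 0.015 0 0 0 255;-0.0118 0.0279 0 0 0 -3.6 255;-0.0118 0.0279 0 0 0 -3.6 255;-0.0118 0.0279 0 0 0 -3.6 255;-0.0118 0.0279 0 0 0 -3.6 255;-0.0118 0.0279 0 0 0 -3.6 255;-0.0118 0.0279 0 0 0 -3.6 255;-0.0117 0.0279 0 0 0 -3.6 255;0 0 -0.03 0 0 0 255;0 0 -0.04 0 0 0 255;0 0 -0.02 0 0 0 255;0 0 -0.01 0 0 0 255;0 0 0 0 0 0 255;0 0 0 0 0 0 255;0 0 0 0 0 0 255",
)

```text
time_s: 14.72
ee_pos: [0.4966, 0.1466, 0.0511]
eef_rot: [3.139, 0.001, 2.128]
force: [0.6, 0.0, -3.4]
grip_width: 0.0178
grip_force: 40.0
```

Emit:
carry_out(
  motion="0 0 -0.005 0 0 0 255;0 0 -0.003 0 0 0 255;0 0 -0.002 0 0 0 255;0 0 0 0 0 0 255;0 0 0 0 0 0 255;0 0 0 0 0 0 255",
)

```text
time_s: 15.22
ee_pos: [0.4962, 0.1466, 0.0416]
eef_rot: [3.14, 0.001, 2.128]
force: [-9.1, -1.5, 21.3]
grip_width: 0.018
grip_force: 40.0
```

Emit:
carry_out(
  motion="0 0 0.001 0 0 0 255;0 0 0 0 0 0 100;0 0 0 0 0 0 100;0 0 0 0 0 0 100;0 0 0 0 0 0 100;0 0 0.015 0 0 0 100;0 0 0.04 0 0 0 100;0 0 0.04 0 0 0 100;0 0 0.04 0 0 0 100;0 0 0.022 0 0 0 100;0.0046 0.0144 0 0 0 -6 100;0.0046 0.0144 0 0 0 -6 100;0.0046 0.0144 0 0 0 -6 100;0.0046 0.0144 0 0 0 -6 100;0.0046 0.0144 0 0 0 -6 100;0.0046 0.0144 0 0 0 -6 100;0.0046 0.0144 0 0 0 -6 100;0 0 0 0 0 0 100;0 0 0 0 0 0 100;0 0 0 0 0 0 100",
)

```text
time_s: 16.88
ee_pos: [0.5276, 0.2467, 0.1972]
eef_rot: [-3.141, 0.0, 1.398]
force: [-0.1, -0.5, 0.1]
grip_width: 0.0571
grip_force: 0.0
```

```bash
python3 - <<'E'
from h import *
c=ctrl.camera('wrist');save('w5',c['pixels'])
P=cloud(c);z=P[...,2]
for n,x,y in (('s2',.496,.147),('s1',.529,.2466)):
    near=np.hypot(P[...,0]-x,P[...,1]-y)<.03
    q=P[near&(z>.066)&(z<.085)]
    if len(q)>5:print(n,len(q),q[:,2].mean(),cv2.minAreaRect((q[:,:2]*1000).astype(np.float32)))
o=ctrl.get_obs();print(o['ee_pos'],np.degrees(o['eef_rot']),o['grip_width'])
E
```

```text
s2 667 0.07184114511411194 ((497.7679138183594, 146.82522583007812), (18.19501495361328, 34.23788833618164), 32.224884033203125)
s1 753 0.07226850942146879 ((529.251220703125, 247.37283325195312), (34.48240280151367, 17.95809555053711), 79.05390930175781)
[0.52764854 0.24662274 0.19740599] [-1.79991557e+02  9.37196264e-03  8.00424386e+01] 0.05703071748450861
```

View pics/w5.png

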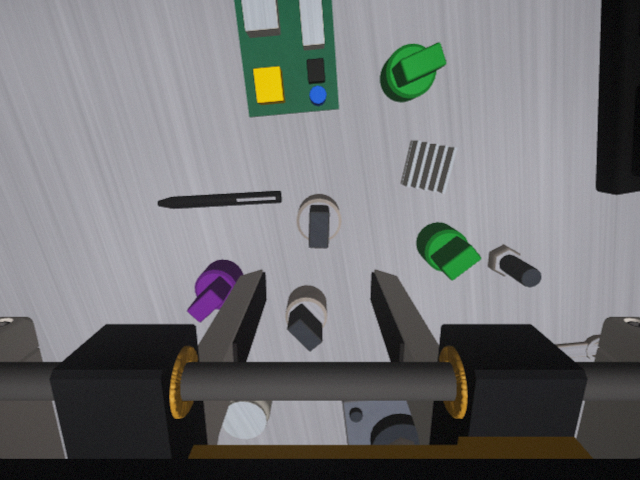

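s2 stands upright at (305,320). The second wide grey socket, at (318,225), is centred between the fingers with clear space on both sides. Grip it.

Emit:
carry_out(
  motion="0.0006 0.0003 -0.04 0 0 -1 100;0 0 -0.04 0 0 0 100;0 0 -0.04 0 0 0 100;0 0 -0.026 0 0 0 100;0 0 -0.01 0 0 0 100;0 0 0 0 0 0 100;0 0 0 0 0 0 255;0 0 0 0 0 0 255;0 0 0 0 0 0 255;0 0 0 0 0 0 255;0 0 0 0 0 0 255;0 0 0 0 0 0 255;0 0 0 0 0 0 255;0 0 0 0 0 0 255;0 0 0 0 0 0 255;0 0 0 0 0 0 255",
  grip_force=40,
)

```text
time_s: 18.27
ee_pos: [0.5285, 0.2476, 0.0418]
eef_rot: [3.141, -0.0, 1.378]
force: [-1.0, 1.1, 5.7]
grip_width: 0.0179
grip_force: 40.0
```

Emit:
carry_out(
  motion="0 0 0.02 0 0 0 255;0 0 0.04 0 0 0 255;0 0 0.04 0 0 0 255;0 0 0 0 0 0 255;0.0056 -0.0328 0 0 0 0.9 255;0.0056 -0.0328 0 0 0 0.9 255;0.0056 -0.0328 0 0 0 0.9 255;0.0056 -0.0328 0 0 0 0.9 255;0.0056 -0.0328 0 0 0 0.9 255;0.0056 -0.0328 0 0 0 0.9 255;0.0056 -0.0328 0 0 0 0.9 255;0.0056 -0.0328 0 0 0 0.9 255;0.0056 -0.0328 0 0 0 0.9 255;0 0 0 0 0 0 255;0 0 0 0 0 0 255;0 0 0 0 0 0 255;0 0 0 0 0 0 255;0 0 0 0 0 0 255",
)

```text
time_s: 19.77
ee_pos: [0.5786, -0.0466, 0.1412]
eef_rot: [-3.141, -0.0, 1.52]
force: [0.8, -0.6, -4.4]
grip_width: 0.0177
grip_force: 40.0
```

Emit:
carry_out(
  motion="0.0003 -0.0003 -0.02 0 0 0 255;0 0 -0.02 0 0 0 255;0 0 -0.004 0 0 0 255;0 0 -0.003 0 0 0 255;0 0 -0.002 0 0 0 255;0 0 0 0 0 0 255;0 0 0 0 0 0 255;0 0 0 0 0 0 255;0 0 0 0 0 0 255",
)

```text
time_s: 20.52
ee_pos: [0.5793, -0.048, 0.0931]
eef_rot: [3.141, 0.0, 1.519]
force: [-0.3, -0.3, -3.1]
grip_width: 0.0176
grip_force: 40.0
```

Emit:
carry_out(
  motion="0 0 -0.002 0 0 0 255;0 0 -0.002 0 0 0 255;0 0 -0.002 0 0 0 255;0 0 -0.001 0 0 0 255;0 0 0 0 0 0 255;0 0 0 0 0 0 255",
)

```text
time_s: 21.02
ee_pos: [0.5791, -0.0479, 0.0854]
eef_rot: [-3.141, -0.0, 1.519]
force: [-0.2, 0.7, -3.7]
grip_width: 0.0177
grip_force: 40.0
```

Now at 0.0854 with no contact force, below where the other socket stopped. I continue down.

Emit:
carry_out(
  motion="0 0 -0.002 0 0 0 255;0 0 -0.002 0 0 0 255;0 0 -0.002 0 0 0 255;0 0 -0.002 0 0 0 255;0 0 0 0 0 0 255;0 0 0 0 0 0 255;0 0 0 0 0 0 255",
)

```text
time_s: 21.6
ee_pos: [0.5791, -0.048, 0.0775]
eef_rot: [3.142, -0.0, 1.519]
force: [-0.2, -0.0, -3.8]
grip_width: 0.0179
grip_force: 40.0
```

Emit:
carry_out(
  motion="0 0 -0.002 0 0 0 255;0 0 -0.002 0 0 0 255;0 0 -0.0015 0 0 0 255;0 0 -0.001 0 0 0 255;0 0 0 0 0 0 255;0 0 0 0 0 0 255;0 0 0 0 0 0 255;0 0 0 0 0 0 255",
)

```text
time_s: 22.27
ee_pos: [0.5791, -0.048, 0.0718]
eef_rot: [3.141, 0.0, 1.519]
force: [-4.5, 0.5, 7.3]
grip_width: 0.0179
grip_force: 40.0
```

Emit:
carry_out(
  motion="0 0 -0.0005 0 0 0 255;0 0 0 0 0 0 255;0 0 0 0 0 0 255;0 0 0 0 0 0 255;0 0 0 0 0 0 255;0 0 0 0 0 0 255",
)

```text
time_s: 22.77
ee_pos: [0.5791, -0.048, 0.0718]
eef_rot: [3.141, 0.0, 1.519]
force: [-8.9, 1.1, 12.3]
grip_width: 0.0177
grip_force: 40.0
```

```bash
python3 - <<'E'
from h import *
a=ctrl.camera('top')['pixels'];b=ctrl.camera('side')['pixels']
save('end',np.vstack([cv2.resize(a[165:300,140:460],(711,300)),cv2.resize(b[150:350,160:480],(711,300))[:,:]]))
E
```

```text
(no output)
```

View pics/end.png

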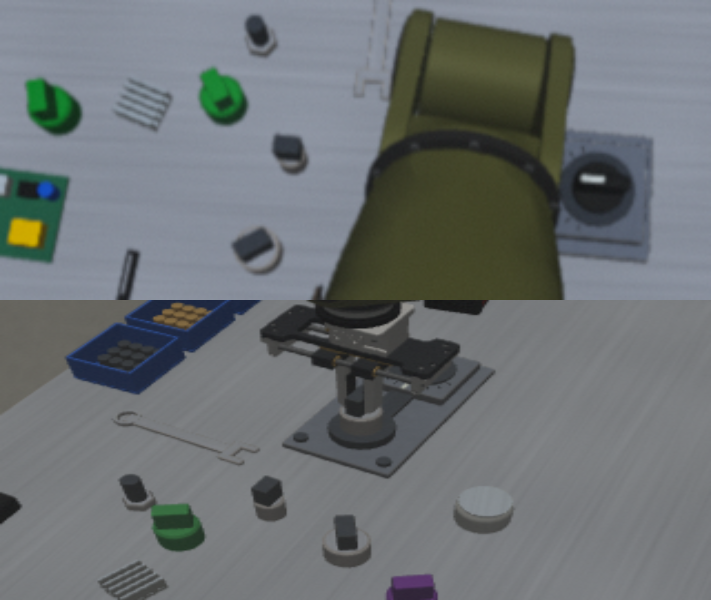

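The socket is fully down on the nut at (360,415) and held. The knob pointer at (593,179) points at the mark, and the other sockets stand upright. Hand in.

```bash
python3 -c "
from station import ctrl
print(ctrl.hand_in())"
```

```text
the job is handed in; nothing more can be done
None
```

The job is handed in at about 23 s of the 67 s allowed, but the hand-in returned no verdict: the knob is on its mark, the socket that fits is held seated on the lock nut, and the other two sockets stand upright on the bench.

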